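# Measure a shoe tree and show its sole to the camera

### The job

Slide the jaw of the shoe-length gauge gently shut until the shoe tree is pressed between the jaw and the heel stop, and leave the jaw at that reading. Then lift the shoe tree out and hold it still in the air in front of the camera, its narrow waist about 20 cm straight ahead of the lens and level with it, toe towards the lens and tipped up about 30 degrees so that its sole shows; finish while still holding it there. Leave the other things on the shelf where they lie.

Things in the scene. Friction and masses are not known exactly. Their poses are not given: they have to be found in the camera images.
- gauge: shoe-length gauge: a pale wooden rule 345 x 100 mm, 12 mm thick, fixed on the shelf. Its x axis runs along the rule from heel stop to jaw, z up. The origin lies on the underside, 100 mm from the heel stop's inner face, on the rule's centre line; the rule runs from x = -130 to +215 mm. Its yaw and place vary
- heel_stop (a point): fixed aluminium upright plate at the gauge's -x end, 90 mm wide, 50 mm high above the rule. Point at the foot of its inner face (the face towards the jaw), on the rule's top surface
- jaw (a joint): slide of the gauge's jaw in m: 0 = closest to the heel stop (150 mm between heel stop and pad), growing as the jaw opens along the gauge's +x; stop at 0.12. Distance between the faces = 150 mm + joint; on the 190 mm shoe tree it stops at about 0.040. The jaw needs about 1.5 N to slide and stays where it is left. It starts open, 0.07 to 0.11
- jaw_grip (a point): grip point of the jaw, 74 mm above the shelf (62 above the rule): in the upper part of an upright blue fin 34 mm long (along the gauge), 16 mm thick (across it), its top 97 mm above the shelf, 23 mm above this point. The point lies 37 mm behind the pad's face. All else of the jaw stays below 46 mm above the shelf
- jaw_pad (a point): black rubber pad 80 mm wide, 32 mm high, on the jaw's aluminium plate, facing the heel stop. Point on the pad's face (the face that touches the toe), at the height of the rule's top; moves with the jaw
- tree: loose wooden shoe tree, 190 mm long, 0.17 to 0.34 kg, lying sole down on the gauge, heel 3 to 13 mm from the heel stop at first. Origin at the sole's centre; x towards the toe, z up. Toe block 66 mm wide, 48 high (x = 10 to 95), flat-backed heel block 50 wide, 64 high with brass button (x = -95 to -43), between them a waist 26 mm wide, 10 to 48 mm above the sole
- tree_waist (a point): grip point of the shoe tree: middle of the 53 mm long free waist, at x = -15, z = 30 mm in the tree's frame, near its balance point. Axes as the tree's
- tree_toe (a point): tip of the toe, at x = 95, z = 16 mm in the tree's frame
- tree_heel (a point): back of the heel, at x = -95, z = 16 mm in the tree's frame
- camera_lens (a point): centre of the front glass of the lens of a grey compact camera, 110 mm wide, that stands fixed on a black mini tripod at the far side of the shelf, 235 mm high in all. This point is 200 mm above the shelf, 50 mm ahead of the tripod's middle. The lens barrel looks along this frame's -x axis, level, towards the robot. Place and yaw vary
- view_spot (a point): unseen point in the air where the shoe tree's waist point has to be: 200 mm straight in front of the lens glass, 200 mm above the shelf. Its axes are those the held shoe tree should have: x towards the camera and tipped up 30 degrees, y level, z up out of the sole
- hat_form: wooden hat form, dome 190 x 160 mm, 130 high; bystander, origin under its centre
- ring_dish: white ceramic ring dish, 96 mm wide, 26 high; bystander, origin under its centre
- shoe_horn: stainless shoe horn lying flat, 185 mm long, 9 high; bystander, origin under its middle, along its x
- hair_pick: black plastic hair pick lying flat, 160 x 66 mm, 6 high; bystander, origin under its middle
- polish_tin: red shoe polish tin, 72 mm wide, 26 high; bystander, origin under its centre
- shoe_brush: shoe brush, dark wood back, 150 x 48 mm, 40 high; bystander, origin under its centre

How it is judged:
On the way, in this order (a step that is already met when the one before it is completed fails the run):
1. the jaw presses the shoe tree against the heel stop (over 2 N at the jaw's pad, over 1 N at the heel stop) (contact force between jaw_c0 and tree above 2 N and contact force between gauge_c0 and tree above 1 N), for 0.1 s.
2. the shoe tree is lifted clear of the gauge in the fingers (height (world z) of tree_waist above 0.1 m and contact force between tree and the fingers above 1 N and contact force between tree and gauge below 0.1 N), for 0.2 s.
At the end, for the whole second after the job is handed in: Fingers hold the shoe tree still, clear of the gauge: waist point within 35 mm of the spot 200 mm in front of the lens at lens height, toe to the lens and 30 degrees up, sole down, axes within 12 degrees; jaw still where it closed (joint 0.030 to 0.048) (distance between tree_waist and view_spot below 0.035 m and angle between the x axis of tree and the x axis of view_spot, either way round below 0.21 rad and angle between the z axis of tree and the z axis of view_spot, either way round below 0.21 rad and angle between tree's own z axis and vertical below 0.9 rad and distance between tree_toe and camera_lens below 0.2 m and contact force between tree and the fingers above 1 N and contact force between tree and gauge below 0.1 N and linear speed of tree below 0.03 m/s and angular speed of tree below 0.2 rad/s and value of joint jaw between 0.03 and 0.048 m); the arm keeps its last pose, push and grip.
It fails at once if the jaw is rammed against the shoe tree (over 40 N) (contact force between jaw_c0 and tree above 40 N).
It fails at once if one of the bystanders (hat form, ring dish, shoe horn, hair pick, polish tin, shoe brush) is moved by more than 30 mm (distance of any of hat_form, ring_dish, shoe_horn, hair_pick, polish_tin, shoe_brush from where it was at the start of the episode above 0.03 m).
It also fails if it takes over 45 s, if anything falls off the work surface, if the arm or the gripper's body presses on something with over 40 N, if the wrist force passes 120 N, or if a joint passes its speed limit or range.

### The arm

A 6-joint arm with a two-finger parallel gripper is mounted at the origin on the work surface. World frame = base frame: x ahead of the robot, y to its left, z up, the work surface at z = 0. Lengths are in m, angles in rad, forces in N, time in s.
With the tool pointing down it reaches from about 0.425 to 0.95 m from the base axis. Payload 3.5 kg.
Tool frame: the origin (TCP) lies at the very end of the fingers, on their centre line; the grasp point (between the pads) lies 19 mm behind it; z points along the fingers, y is the line along which they close (so a half turn about z gives the same grasp; the last joint's range is limited). The gripper opens to 85 mm and grips with 20 to 120 N. Pads are 22 mm wide; open, the fingers measure 114 mm over their backs; the gripper's body (76 mm by 85 mm) begins 54 mm behind the grasp point. The pads swing forward as they close: fully open they stand 13 mm farther back than shut.
Start: joints at [0.968, 0.286, 1.577, -0, 1.279, -0.15], TCP at [0.295, 0.607, 0.193] pointing down, gripper open.
Joint ranges: [-2.77, 2.77], [-0.9, 2.22], [0.21, 2.48], [-1.53, 4.67], [0.24, 2.81], [-2.84, 2.84]. Speed limits (rad/s): [2.79, 2.79, 3.14, 3.14, 3.14, 3.14].

### API

Orientations are given as a unit quaternion [x, y, z, w].
In Python, from plant import ctrl gives the robot as it stands.
- The arm moves only by the tool inch_along, called after "Request:" by a JSON object that holds its "fn" and its "kwargs". Schema: {"type":"object","properties":{"motion":{"type":"string"},"squeeze":{"type":"number"},"only":{"type":"string"},"quiet":{"type":"boolean"},"lines":{"type":"string"}},"required":["motion"],"additionalProperties":false}. motion is a string of 1 to 10 rows, parted by semicolons, with the numbers parted by spaces; each row has 7 numbers: dx, dy, dz in mm, then a rotation vector rx, ry, rz in units of 0.25 rad, then the opening from 0.0 (shut) to 1.0 (fully open); each row is the pose to reach, as a shift and turn from the pose commanded when the call began, along the tool's axes at that moment; what a row does not reach only later rows make up. A row lasts 1/8 s, in which the tool goes at most 0.0625 m and 0.188 rad, less where a joint would pass 70% of its speed; a pose out of reach is approached as far as the arm can. The fingers move at their own pace and stop on an object; squeeze is the grip in N (left out, the last holds). Time passes only in rows, so rows that do not move let the fingers close. The tool returns the time, the measured TCP pose, the force, the opening and the grip force at its end. only (a regular expression) keeps the lines of the reply that match it, lines (a string "A,B") keeps lines A to B, and quiet returns only ok. Input that does not fit is refused with a message, and nothing moves.
- ctrl.get_state(): the state, without advancing time (a new reading comes with each control period).
- ctrl.read_camera(name): name is "side" or "top"; returns a dict with "pixels" (420x560x3 uint8, red, green, blue), "camera_matrix" (3x3 intrinsics, pixels), "xyz" and "orientation" of the camera in the world. Camera axes: x right, y down, z forward; pixel columns grow to the right and rows downward; lengths in m; the calibration is good to about 2 mm. A picture is of the moment at which its call begins. There is no depth.
- ctrl.sign_off(): hands the job in; it is judged then, once.
The state is a dict: "time": time; "qpos": joint angles; "dq": joint speeds; "joint_efforts": joint torques, N m; "eef_pos": TCP position; "tcp_rot": TCP orientation; "contact_force": force on the tool from outside, world axes, zero at the start; "wrist_torque": the same for the moment, N m; "opening": opening from 0.0 (shut) to 1.0 (fully open); "finger_force": force on a finger pad.
Only numpy, scipy, OpenCV 4.12 (cv2) and the standard library are available. Lean on these libraries where they do the work, as an engineer would, in place of code of your own. Each camera call takes 0.05 s, during which the arm holds its last target. There are 200 camera calls.

## Working session

There is one attempt and no reset: what is moved stays moved. The work goes in short steps, Python scripts to look and compute and a tool call to move; the robot and the scene stay as the last step left them, time stands still between calls to the robot, and variables do not carry over. Pictures are saved under pics/ and viewed, at most 10 in all, crops included, and the job is handed in when it is done.

```bash
ls; mkdir -p pics; python3 - <<'E'
from plant import ctrl
import cv2,numpy as np
for n in("side","top"):
    c=ctrl.read_camera(n); cv2.imwrite(f"pics/{n}0.png",c["pixels"][:,:,::-1]); print(n,np.array(c["camera_matrix"]).round(1).tolist(),c["xyz"],c["orientation"])
s=ctrl.get_state();print(s)
E
```

```text
pics
plant.py
side [[425.6, 0.0, 278.6], [0.0, 425.6, 218.3], [0.0, 0.0, 1.0]] [ 0.42373087 -1.0266221   0.81528862] [ 0.87901069 -0.04266565  0.02876986 -0.47401704]
top [[505.4, 0.0, 282.7], [0.0, 505.4, 211.6], [0.0, 0.0, 1.0]] [0.39923519 0.01676397 1.57387204] [-0.7036218   0.70908345 -0.03747064  0.0267016 ]
{'time': 0.1, 'qpos': array([ 9.67962961e-01,  2.87122035e-01,  1.57800294e+00,  1.15490659e-05,
        1.27861359e+00, -1.49998357e-01]), 'dq': array([-3.75580585e-05,  7.68501855e-04, -4.16203502e-03, -1.05623264e-04,
       -6.74566098e-05, -7.73350249e-04]), 'joint_efforts': array([ 1.79316726e-04, -4.07298625e+01, -2.93697256e+01, -1.27850039e-04,
        3.43210471e-03, -1.11357971e-05]), 'eef_pos': array([0.29491193, 0.60642792, 0.19217059]), 'tcp_rot': array([ 2.24489410e-01,  9.74475938e-01, -9.95807505e-04, -3.99549757e-04]), 'contact_force': array([ 0.47044927, -0.90635971, -0.35561579]), 'wrist_torque': array([ 0.03420354,  0.02142103, -0.03318502]), 'finger_force': 0.0, 'opening': 1.0033708068105187}
```

View pics/side0.png

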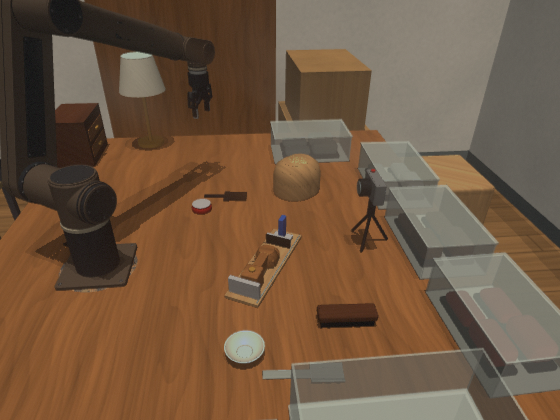

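View pics/top0.png

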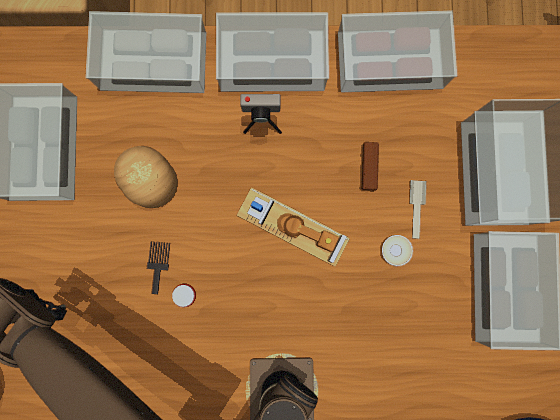

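The side view shows the gauge at about (265,265), with the jaw fin at (282,226), the heel stop at (244,288) and the camera lens near (363,187). In the top view the gauge runs from (340,250) at the heel stop to (245,203) at the jaw end, with the fin at (257,206), the waist at (311,233) and the camera at (261,108). I'll enlarge both.

```bash
python3 - <<'E'
import cv2,numpy as np
a=cv2.imread("pics/top0.png")[175:275,225:360]; b=cv2.imread("pics/side0.png")[160:310,215:400]; c=cv2.imread("pics/top0.png")[85:145,225:300]
a=cv2.resize(a,None,fx=5.9,fy=5.9,interpolation=2); cv2.imwrite("pics/topz.png",a)
b=cv2.resize(b,None,fx=4,fy=4,interpolation=2); cv2.imwrite("pics/sidez.png",b); 
E
```

```text
(no output)
```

View pics/topz.png

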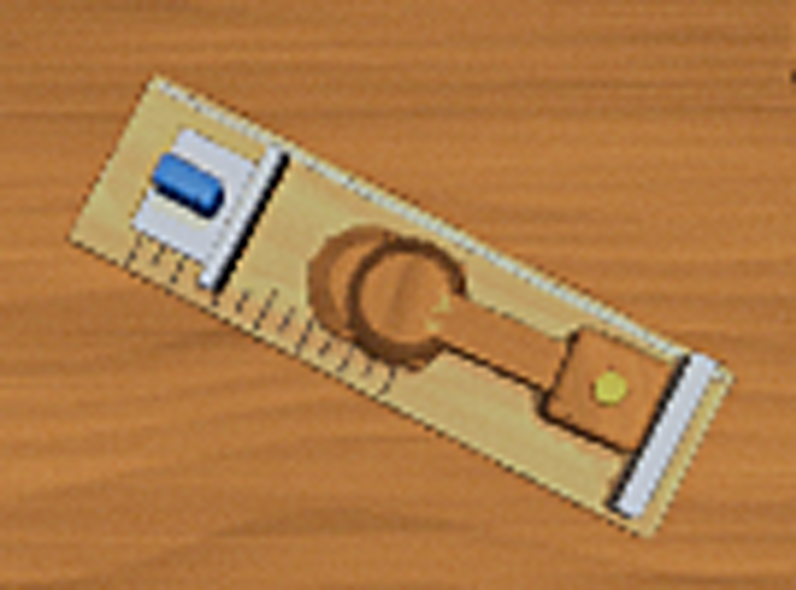

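View pics/sidez.png

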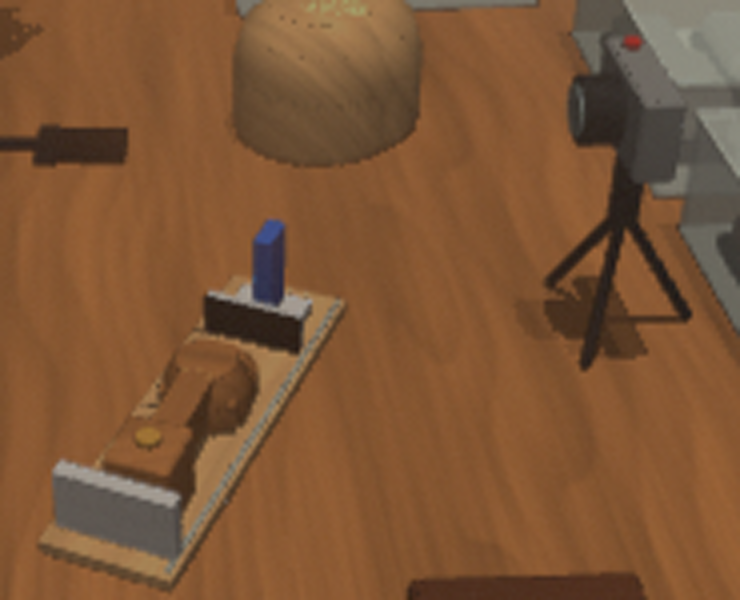

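The top crop gives the rule corners at (155,75), (70,240), (650,537) and (733,375), the brass button at (610,387) and the fin top near (186,182). The side crop puts the lens glass centre at about (579,109). I still need the camera's yaw, so I'll zoom in on it from above.

```bash
cat > h.py <<'E'
import numpy as np
from plant import ctrl
from scipy.spatial.transform import Rotation as R
def cam(n):
    c=ctrl.read_camera(n); return np.array(c["camera_matrix"]),np.array(c["xyz"]),R.from_quat(c["orientation"]),c["pixels"]
def ray(c,uv,z):
    d=c[2].apply(np.linalg.solve(c[0],[uv[0],uv[1],1])); return c[1]+d*(z-c[1][2])/d[2]
def proj(c,p):
    q=c[0]@c[2].inv().apply(np.array(p)-c[1]); return q[:2]/q[2]
E
python3 - <<'E'
from h import *
import cv2
t=cam("top");s=cam("side")
f=lambda x,y:((x+.5)/5.9-.5+225,(y+.5)/5.9-.5+175)
g=lambda x,y:((x+.5)/4-.5+215,(y+.5)/4-.5+160)
A,B,C,D=[ray(t,f(*p),.012) for p in((155,75),(70,240),(650,537),(733,375))]
print(np.linalg.norm(A-B),np.linalg.norm(C-D),np.linalg.norm(A-D),np.linalg.norm(B-C))
ax=(A+B-C-D)/2; L=np.linalg.norm(ax); ax/=L; yaw=np.arctan2(ax[1],ax[0]); cen=(A+B+C+D)/4
o=cen-ax*.0425; o[2]=0; print("axis",ax,"yaw",yaw,"origin",o,"L",L)
y=np.array([-ax[1],ax[0],0])
def loc(p): return np.array([(p-o)@ax,(p-o)@y])*1e3
print("heel stop top inner",loc(ray(t,f(620,445)if 0 else f(652,432),.062)))
print("button",loc(ray(t,f(610,387),.08)), "fin top ctr",loc(ray(t,f(186,180),.097)))
print("plate top ends",loc(ray(t,f(288,153),.044)),loc(ray(t,f(212,290),.044)))
print("toe tip blk",loc(ray(t,f(305,275),.02)))
# side: fin top
print("side fin top",loc(ray(s,g(271,227),.097)))
print("lens side",ray(s,g(579,109),.2))
np.save("g.npy",np.r_[o,yaw])
p=t[3][85:145,225:305,::-1]; cv2.imwrite("pics/camz.png",cv2.resize(p,None,fx=9,fy=9,interpolation=2))
E
```

```text
0.09794210221544142 0.09545590886136336 0.34252048320867934 0.34088641264738245
axis [0.46577804 0.88490159 0.        ] yaw 1.0862826806590118 origin [ 0.47516013 -0.07563741  0.        ] L 0.34170118907067554
heel stop top inner [-99.49375855   2.01095153]
button [-68.89288182  -7.12792584] fin top ctr [166.58547177  -0.69946559]
plate top ends [130.65396676 -41.28851042] [132.75979181  39.56009199]
toe tip blk [94.60900439  9.19227012]
side fin top [166.69435592  -3.13621414]
lens side [0.78293908 0.05343079 0.2       ]
```

View pics/camz.png

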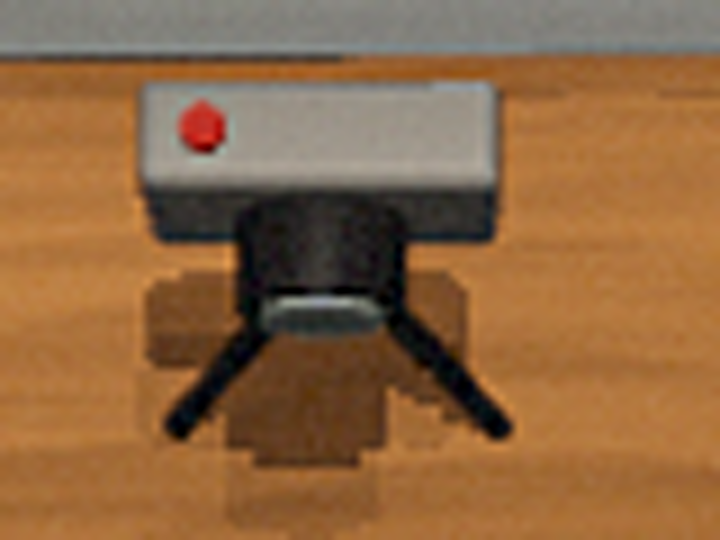

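The lens face is centred at about (323,316) in this crop. The body's top edges are nearly level: back (145,82)–(497,84), front (145,187)–(490,187).

```bash
cat >> h.py <<'E'
G=np.load("g.npy"); O=G[:3]; YAW=G[3]; AX=np.array([np.cos(YAW),np.sin(YAW),0]); AY=np.array([-AX[1],AX[0],0])
def delta(p,M,s=None):
    "shift and rotvec in tool axes from current to TCP p, rotation matrix M (tool y sign free)"
    s=s or ctrl.get_state(); T=R.from_quat(s["tcp_rot"])
    for sg in(1,-1):
        N=R.from_matrix(np.array(M)*[sg,sg,1])
        print(sg,"shift",T.inv().apply(np.array(p)-s["eef_pos"]).round(4),"rot",(T.inv()*N).as_rotvec().round(4))
def down(xa):  # tool down, tool x along xa
    z=np.array([0,0,-1.]); xa=np.array(xa); return np.c_[xa,np.cross(z,xa),z]
E
python3 - <<'E'
from h import *
t=cam("top")
f=lambda x,y:((x+.5)/9-.5+225,(y+.5)/9-.5+85)
b=[ray(t,f(*p),.232) for p in((145,83),(497,84),(145,187),(490,187))]
for i in(0,2): d=b[i]-b[i+1]; print("edge",np.linalg.norm(d),"yaw",np.degrees(np.arctan2(-d[0],d[1])))
print("lens top",ray(t,f(323,316),.2))
s=ctrl.get_state(); print(s["eef_pos"],R.from_quat(s["tcp_rot"]).as_matrix().round(3).tolist())
p=O+AX*.1666+AY*-.002; p[2]=.15; print("fin",p); delta(p,down(AX))
E
```

```text
edge 0.10642334351499043 yaw -0.366779582927185
edge 0.10408402487727952 yaw -0.22005024508965193
lens top [0.78079902 0.05474973 0.2       ]
[0.29507665 0.60668024 0.19272802] [[-0.899, 0.437, -0.001], [0.437, 0.899, -0.001], [0.0, -0.001, -1.0]]
fin [0.55452855 0.07085564 0.15      ]
1 shift [-0.4677 -0.3683  0.0431] rot [-1.0000e-03  8.0000e-04  1.6025e+00]
-1 shift [-0.4677 -0.3683  0.0431] rot [-8.0000e-04 -1.0000e-03 -1.5391e+00]
```

Careful with the scale: shifts go in mm and turns go in units of 0.25 rad. That gives: -0.295 m is -295, -0.4677 m is -467.7, 1.6025 rad is 6.41.

Request:
{"fn": "inch_along", "kwargs": {"motion": "-47 -37 0 0 0 0.64 0.6;-94 -74 0 0 0 1.28 0.6;-140 -110 0 0 0 1.92 0.6;-187 -147 0 0 0 2.56 0.6;-234 -184 0 0 0 3.2 0.6;-281 -221 0 0 0 3.84 0.6;-327 -258 0 0 0 4.48 0.6;-374 -295 0 0 0 5.12 0.6;-421 -331 0 0 0 5.76 0.6;-467.7 -368.3 0 -0.004 0.004 6.41 0.6", "squeeze": 30}}

```text
time: 1.5
eef_pos: [0.5553, 0.0694, 0.1936]
tcp_rot: [0.857, 0.515, 0.001, -0.0]
contact_force: [0.2, 0.6, 0.0]
opening: 0.599
finger_force: 0.0
```

```bash
python3 - <<'E'
from h import *
p=O+AX*.1666+AY*-.002; p[2]=.057; delta(p,down(AX)); print(ctrl.get_state()["qpos"])
E
```

```text
1 shift [ 0.0007 -0.0014  0.1366] rot [ 0.0004 -0.0017 -0.0054]
-1 shift [ 0.0007 -0.0014  0.1366] rot [-2.7000e-03 -7.0000e-04  3.1362e+00]
[-5.77188137e-02  3.18479963e-02  1.86387932e+00  1.45997204e-03
  1.24475803e+00  4.31697548e-01]
```

Request:
{"fn": "inch_along", "kwargs": {"motion": "0 -1 45 0 0 -0.02 0.6;0 -1 90 0 0 -0.02 0.6;0 -1 120 0 0 -0.02 0.6;0 -1 136.6 0 0 -0.02 0.6;0 -1 136.6 0 0 -0.02 0.6"}}

```text
time: 2.12
eef_pos: [0.5532, 0.0719, 0.0559]
tcp_rot: [0.855, 0.519, -0.0, -0.001]
contact_force: [0.1, -0.3, 0.3]
opening: 0.601
finger_force: 0.0
```

```bash
python3 - <<'E'
from h import *
import cv2
s=cam("side");t=cam("top")
a=cv2.resize(s[3][190:310,215:335],None,fx=4,fy=4,interpolation=2);b=cv2.resize(t[3][170:270,230:330],None,fx=4.8,fy=4.8,interpolation=2)
cv2.imwrite("pics/grip.png",np.hstack([a,b[:480]])[:,:800,::-1])
E
```

```text
(no output)
```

View pics/grip.png

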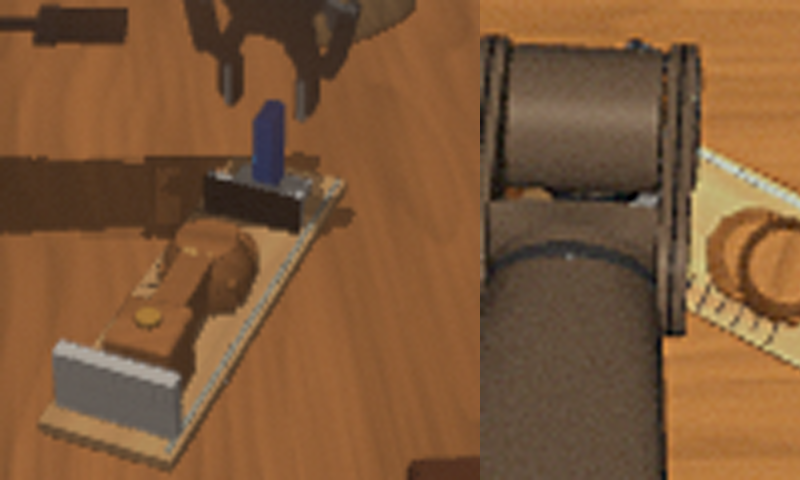

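The fingers straddle the fin's line but look higher and farther back than they should: tips at about (230,100) and (308,118) in the left half, fin top at (268,105). I'll check this against the projected TCP.

```bash
python3 - <<'E'
from h import *
s=cam("side"); st=ctrl.get_state(); p=st["eef_pos"]; M=R.from_quat(st["tcp_rot"])
z=lambda q:((proj(s,q)-[215,190])*4).round(0)
print(p,z(p),"tips",z(p+M.apply([0,.03,-.008])),z(p+M.apply([0,-.03,-.008])))
f=O+AX*.1666-AY*.002
print("fin top",z(f+[0,0,.097]),"fin at .046",z(f+[0,0,.046]), ctrl.get_state()["time"])
import cv2;from scipy import ndimage
m=s[3].astype(int);b=(m[...,2]>m[...,0]*1.6)&(m[...,2]>80);print([ (x.min(),x.max()) for x in np.nonzero(b)])
E
```

```text
[0.55536713 0.07183945 0.05866299] [268. 145.] tips [304. 145.] [233. 129.]
fin top [268. 105.] fin at .046 [267. 159.] 2.275
[(np.int64(229), np.int64(233)), (np.int64(278), np.int64(281))]
```

```bash
python3 - <<'E'
from h import *
import cv2
s=cam("side");a=cv2.resize(s[3][190:310,215:335],None,fx=4,fy=4,interpolation=2)[:,:,::-1]
old=cv2.imread("pics/grip.png")[:,:480]
d=np.abs(a.astype(int)-old).max(2)>40; print(d.sum(),[ (x.min(),x.max()) for x in np.nonzero(d)] if d.any() else 0)
cv2.imwrite("pics/grip2.png",cv2.resize(s[3][180:260,245:325],None,fx=7,fy=7,interpolation=2)[:,:,::-1])
E
```

```text
558 [(np.int64(8), np.int64(226)), (np.int64(185), np.int64(330))]
```

View pics/grip2.png

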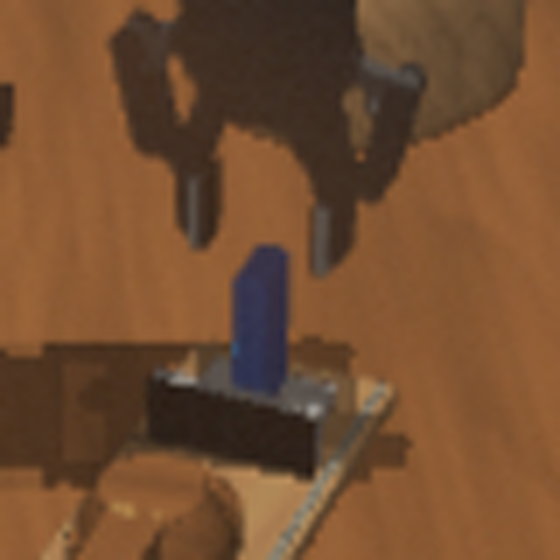

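The left tip is at about (273,215) and the right at (291,219) in full-image pixels. That is roughly 9 px above the projected TCP, so I'll work out the height this implies, and do the same for the starting picture.

```bash
python3 - <<'E'
from h import *
import cv2
from scipy.optimize import minimize_scalar
s=cam("side"); st=ctrl.get_state(); p=st["eef_pos"]; print(p,st["qpos"])
for uv in [(282.4,217.4)]:
    for xy in (p[:2],):
        zz=np.linspace(0,.2,201); e=[np.linalg.norm(proj(s,[*xy,z])-uv) for z in zz]; print("z",zz[np.argmin(e)],min(e))
    # on-ray points
    for z in(.04,.056,.065,.08,.09): 
        q=ray(s,uv,z); print(z,q.round(3),"rel fin",((q-O)@AX).round(3),((q-O)@AY).round(3))
print("start proj",proj(s,[.295,.607,.193]),proj(s,[.295,.607,.21]),proj(s,[.295,.607,.23]))
im=cv2.imread("pics/side0.png"); g=im.max(2); print(g[96:125,188:216:2])
E
```

```text
[0.55522876 0.07182954 0.05861253] [-5.31551704e-02  1.84461855e-01  1.96419617e+00  1.36458324e-03
  9.89167493e-01  4.25417935e-01]
z 0.092 0.2262740739579167
0.04 [0.565 0.151 0.04 ] rel fin 0.243 0.026
0.056 [0.563 0.127 0.056] rel fin 0.22 0.017
0.065 [0.561 0.113 0.065] rel fin 0.207 0.012
0.08 [0.558 0.09  0.08 ] rel fin 0.186 0.004
0.09 [0.556 0.075 0.09 ] rel fin 0.171 -0.002
start proj [202.56815315 125.6618713 ] [202.18891081 121.54253936] [201.73730678 116.63721438]
[[38 46 38 32 33 31 33 33 34 33 30 35 57 81]
 [39 45 37 32 33 35 36 33 31 32 33 36 70 80]
 [37 36 37 36 35 36 34 38 32 32 32 44 83 82]
 [41 37 35 34 36 40 34 57 37 34 34 56 83 83]
 [40 38 38 34 38 43 36 77 48 34 35 70 84 84]
 [42 41 36 36 42 43 47 80 53 32 35 82 84 82]
 [43 52 41 38 43 40 63 77 39 34 39 82 83 84]
 [42 53 41 37 42 34 74 81 42 37 34 83 81 86]
 [42 50 40 35 45 45 76 80 46 35 35 81 81 86]
 [43 46 38 35 40 61 76 78 45 33 37 82 81 86]
 [47 44 40 35 37 66 76 80 45 34 33 80 81 85]
 [49 41 40 38 36 74 76 79 51 33 31 81 82 87]
 [69 55 42 36 43 76 77 80 53 36 34 81 82 87]
 [74 77 47 39 55 75 74 80 60 37 37 80 82 86]
 [73 77 49 42 64 75 74 80 64 47 42 82 82 89]
 [73 77 53 43 55 66 76 79 80 74 62 85 82 87]
 [75 78 54 40 57 67 76 79 82 82 80 85 82 87]
 [78 76 63 43 55 65 75 80 80 82 81 84 79 88]
 [78 77 62 42 47 66 77 79 82 82 80 85 81 86]
 [80 77 64 44 48 73 76 80 81 82 80 84 80 87]
 [81 78 74 50 48 64 78 81 83 81 79 86 82 87]
 [80 78 82 67 64 66 77 80 83 81 80 84 81 86]
 [83 78 84 81 80 75 76 80 82 82 79 84 81 84]
 [81 78 83 81 76 81 77 81 84 81 82 86 81 85]
 [83 79 82 84 79 80 79 82 83 82 80 86 82 84]
 [81 80 82 81 80 80 78 80 84 82 80 85 82 86]
 [81 80 83 82 79 81 79 81 83 83 81 84 83 84]
 [82 82 84 84 80 81 79 82 85 85 81 86 85 85]
 [83 84 83 83 82 81 79 82 86 82 81 86 83 84]]
```

The images put the fingertips about 30 mm above the reported TCP, both here and at the start. I'll settle it by touch, descending in small steps and watching the force.

Scaled: 0.008 m is 8, 0.004 m is 4.

Request:
{"fn": "inch_along", "kwargs": {"motion": "0 0 4 0 0 0 0.6;0 0 8 0 0 0 0.6;0 0 8 0 0 0 0.6"}}

```text
time: 2.75
eef_pos: [0.5534, 0.0718, 0.0483]
tcp_rot: [0.855, 0.519, 0.0, -0.001]
contact_force: [-0.1, 0.4, 0.2]
opening: 0.599
finger_force: 0.0
```

Request:
{"fn": "inch_along", "kwargs": {"motion": "0 0 3 0 0 0 0.6;0 0 6 0 0 0 0.6;0 0 6 0 0 0 0.6"}}

```text
time: 3.12
eef_pos: [0.5536, 0.0718, 0.0424]
tcp_rot: [0.855, 0.519, 0.0, -0.001]
contact_force: [-0.3, 0.1, 0.2]
opening: 0.599
finger_force: 0.0
```

Scaled: 0.006 m is 6, 0.003 m is 3.

Request:
{"fn": "inch_along", "kwargs": {"motion": "0 0 3 0 0 0 0.6;0 0 6 0 0 0 0.6;0 0 6 0 0 0 0.6"}}

```text
time: 3.5
eef_pos: [0.5536, 0.0719, 0.0364]
tcp_rot: [0.855, 0.519, 0.0, -0.001]
contact_force: [-0.0, 0.0, -0.5]
opening: 0.599
finger_force: 0.0
```

```bash
python3 - <<'E'
from h import *
import cv2
s=cam("side"); print(ctrl.get_state()["eef_pos"],ctrl.get_state()["contact_force"])
cv2.imwrite("pics/grip3.png",cv2.resize(s[3][180:260,245:325],None,fx=7,fy=7,interpolation=2)[:,:,::-1])
E
```

```text
[0.55376708 0.07185242 0.03662423] [-0.08441115  0.70690546  0.36699698]
```

View pics/grip3.png

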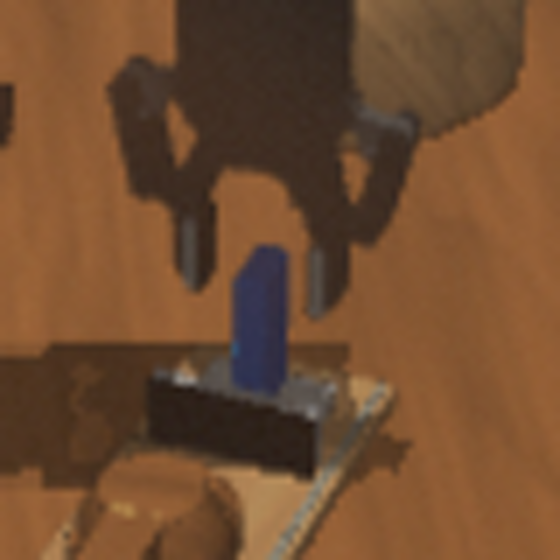

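The tips are now at about z = 0.07 in the image, straddling the upper fin, with no contact force. So the reported TCP reads about 27 mm too low. I'll go down 8 mm more and close gently.

Scaled: 0.008 m is 8, 0.004 m is 4.

Request:
{"fn": "inch_along", "kwargs": {"motion": "0 0 4 0 0 0 0.6;0 0 8 0 0 0 0.6;0 0 8 0 0 0 0.4;0 0 8 0 0 0 0.2;0 0 8 0 0 0 0;0 0 8 0 0 0 0;0 0 8 0 0 0 0", "squeeze": 25}}

```text
time: 4.42
eef_pos: [0.5545, 0.0716, 0.029]
tcp_rot: [0.855, 0.519, 0.001, 0.0]
contact_force: [3.3, -2.1, -2.5]
opening: 0.18
finger_force: 29.8
```

Scaled: -0.028 m is -28, -0.026 m is -26.

Request:
{"fn": "inch_along", "kwargs": {"motion": "-4 0 0 0 0 0 0;-8 0 0 0 0 0 0;-12 0 0 0 0 0 0;-16 0 0 0 0 0 0;-20 0 0 0 0 0 0;-23 0 0 0 0 0 0;-26 0 0 0 0 0 0;-28 0 0 0 0 0 0"}}

```text
time: 5.42
eef_pos: [0.5413, 0.0467, 0.029]
tcp_rot: [0.855, 0.519, 0.001, -0.0]
contact_force: [4.9, -0.0, -3.5]
opening: 0.182
finger_force: 29.7
```

Request:
{"fn": "inch_along", "kwargs": {"motion": "-2 0 0 0 0 0 0;-4 0 0 0 0 0 0;-5 0 0 0 0 0 0;-6 0 0 0 0 0 0"}}

```text
time: 5.92
eef_pos: [0.5385, 0.0416, 0.029]
tcp_rot: [0.855, 0.519, 0.001, -0.0]
contact_force: [5.0, -0.6, -3.1]
opening: 0.183
finger_force: 29.8
```

Scaled: -0.002 m is -2, -0.001 m is -1.

Request:
{"fn": "inch_along", "kwargs": {"motion": "-1 0 0 0 0 0 0;-2 0 0 0 0 0 0"}}

```text
time: 6.18
eef_pos: [0.5377, 0.0401, 0.0289]
tcp_rot: [0.855, 0.519, 0.001, -0.0]
contact_force: [5.5, 0.9, -2.6]
opening: 0.181
finger_force: 29.7
```

Request:
{"fn": "inch_along", "kwargs": {"motion": "-1 0 0 0 0 0 0;-2 0 0 0 0 0 0"}}

```text
time: 6.42
eef_pos: [0.5369, 0.0385, 0.029]
tcp_rot: [0.855, 0.519, 0.001, -0.0]
contact_force: [6.2, -0.6, -3.7]
opening: 0.183
finger_force: 29.7
```

Request:
{"fn": "inch_along", "kwargs": {"motion": "-1 0 0 0 0 0 0;-1 0 0 0 0 0 0"}}

```text
time: 6.68
eef_pos: [0.5364, 0.0377, 0.029]
tcp_rot: [0.855, 0.519, 0.001, -0.0]
contact_force: [4.4, 1.6, -2.7]
opening: 0.18
finger_force: 29.7
```

Request:
{"fn": "inch_along", "kwargs": {"motion": "-1 0 0 0 0 0 0;-1 0 0 0 0 0 0"}}

```text
time: 6.92
eef_pos: [0.5364, 0.0376, 0.029]
tcp_rot: [0.855, 0.519, 0.002, -0.001]
contact_force: [8.1, 3.7, -5.0]
opening: 0.179
finger_force: 29.5
```

Request:
{"fn": "inch_along", "kwargs": {"motion": "-1 0 0 0 0 0 0;-1 0 0 0 0 0 0"}}

```text
time: 7.18
eef_pos: [0.5364, 0.0376, 0.029]
tcp_rot: [0.855, 0.518, 0.003, -0.001]
contact_force: [9.5, 6.8, -4.4]
opening: 0.182
finger_force: 29.3
```

Scaled: -0.12 m is -120, 0.16 m is 160.

Request:
{"fn": "inch_along", "kwargs": {"motion": "0 0 0 0 0 0 0;0 0 0 0 0 0 0.6;0 0 0 0 0 0 0.6;0 0 -30 0 0 0 0.6;0 0 -80 0 0 0 0.6;50 0 -120 0 0 0 0.6;110 0 -120 0 0 0 0.6;160 0 -120 0 0 0 0.7;160 0 -120 0 0 0 0.7"}}

```text
time: 8.3
eef_pos: [0.6087, 0.1797, 0.1486]
tcp_rot: [0.854, 0.521, -0.0, -0.001]
contact_force: [-0.6, -1.0, -0.3]
opening: 0.701
finger_force: 0.0
```

```bash
python3 - <<'E'
from h import *
import cv2
s=cam("side");t=cam("top")
a=cv2.resize(t[3][175:275,225:360],None,fx=5.9,fy=5.9,interpolation=2)[:,:,::-1]; cv2.imwrite("pics/top2.png",a)
E
```

```text
(no output)
```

View pics/top2.png

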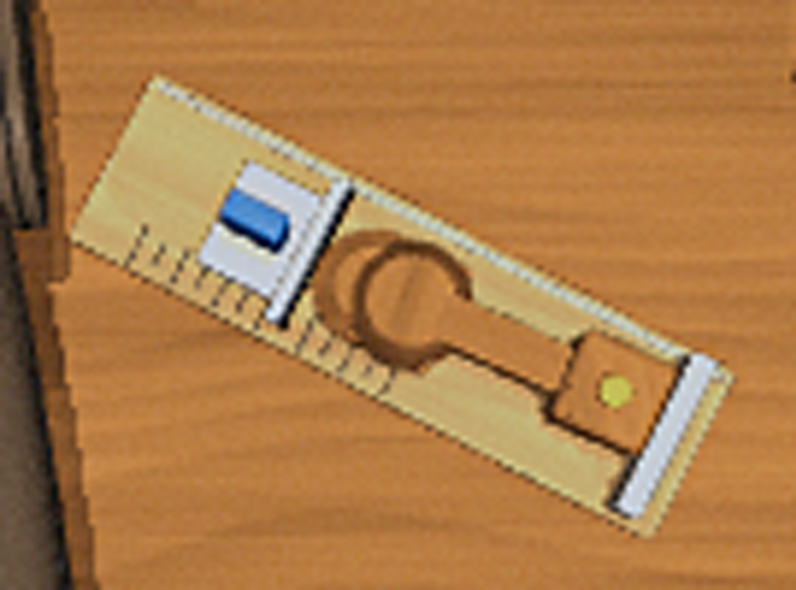

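The jaw is now against the toe and the heel against the stop. The button is at (615,391), the waist centre near (512,344) and the toe block's top disc near (410,306). The tree's axis looks turned a few degrees from the gauge.

```bash
python3 - <<'E'
from h import *
t=cam("top")
f=lambda x,y:((x+.5)/5.9-.5+225,(y+.5)/5.9-.5+175)
loc=lambda p:(np.array([(p-O)@AX,(p-O)@AY])*1e3).round(1)
for n,p,z in(("button",(615,391),.079),("heel top corners",(582,332),.076),("h2",(687,362),.076),("h3",(632,450),.076),("h4",(552,398),.076),("toe disc",(410,306),.06),("wTop a",(468,297),.06),("wTop b",(577,343),.06),("wBot a",(446,341),.06),("wBot b",(553,388),.06),("fin",(254,214),.097),("plate",(352,186),.044),("plate",(277,322),.044)):
    print(n,loc(ray(t,f(*p),z)))
E
```

```text
button [-72.1  -6.6]
heel top corners [-44.2 -25.7]
h2 [-98.  -36.5]
h3 [-93.3  15.7]
h4 [-45.8  10.9]
toe disc [38.7  1.3]
wTop a [ 14.5 -16.3]
wTop b [-45.4 -20.9]
wBot a [14.3  8.8]
wBot b [-44.9   5.1]
fin [128.7  -1.2]
plate [ 93.5 -41.3]
plate [95.5 38.8]
```

The waist is at gauge x ≈ −20 mm, y ≈ −4.5 mm, with the tree yawed about 0.07 rad. Before reaching in, I'll calibrate the fingertip height by touching the bare table here.

Scaled: 0.146 m is 146, 0.115 m is 115.

Request:
{"fn": "inch_along", "kwargs": {"motion": "0 0 60 0 0 0 0.7;0 0 115 0 0 0 0.7;0 0 146 0 0 0 0.7;0 0 146 0 0 0 0.7"}}

```text
time: 8.95
eef_pos: [0.6053, 0.1756, -0.0004]
tcp_rot: [0.855, 0.518, -0.003, -0.002]
contact_force: [-0.6, -0.2, 0.4]
opening: 0.699
finger_force: 0.0
```

Request:
{"fn": "inch_along", "kwargs": {"motion": "0 0 5 0 0 0 0.7;0 0 10 0 0 0 0.7;0 0 12 0 0 0 0.7"}}

```text
time: 9.32
eef_pos: [0.6096, 0.1775, -0.0079]
tcp_rot: [0.855, 0.519, 0.001, 0.0]
contact_force: [1.5, 0.3, -0.6]
opening: 0.699
finger_force: 0.0
```

Request:
{"fn": "inch_along", "kwargs": {"motion": "0 0 4 0 0 0 0.7;0 0 6 0 0 0 0.7;0 0 8 0 0 0 0.7"}}

```text
time: 9.7
eef_pos: [0.6088, 0.1775, -0.0172]
tcp_rot: [0.855, 0.519, 0.001, -0.0]
contact_force: [0.2, -0.1, 0.4]
opening: 0.698
finger_force: 0.0
```

Request:
{"fn": "inch_along", "kwargs": {"motion": "0 0 3 0 0 0 0.7;0 0 6 0 0 0 0.7"}}

```text
time: 9.95
eef_pos: [0.6088, 0.1775, -0.0233]
tcp_rot: [0.855, 0.519, 0.001, -0.0]
contact_force: [0.3, -1.1, -0.9]
opening: 0.701
finger_force: 0.0
```

Request:
{"fn": "inch_along", "kwargs": {"motion": "0 0 3 0 0 0 0.7;0 0 6 0 0 0 0.7"}}

```text
time: 10.2
eef_pos: [0.6088, 0.1775, -0.0293]
tcp_rot: [0.855, 0.519, 0.0, -0.0]
contact_force: [0.6, 0.2, 0.5]
opening: 0.696
finger_force: 0.0
```

Scaled: 0.003 m is 3, 0.002 m is 2.

Request:
{"fn": "inch_along", "kwargs": {"motion": "0 0 2 0 0 0 0.7;0 0 3 0 0 0 0.7"}}

```text
time: 10.45
eef_pos: [0.6088, 0.1775, -0.0322]
tcp_rot: [0.855, 0.519, 0.0, -0.0]
contact_force: [-0.0, -0.3, -0.0]
opening: 0.702
finger_force: 0.0
```

Request:
{"fn": "inch_along", "kwargs": {"motion": "0 0 2 0 0 0 0.7;0 0 3 0 0 0 0.7"}}

```text
time: 10.7
eef_pos: [0.6088, 0.1775, -0.0351]
tcp_rot: [0.855, 0.519, 0.001, -0.0]
contact_force: [0.0, -0.6, 0.4]
opening: 0.702
finger_force: 0.0
```

Request:
{"fn": "inch_along", "kwargs": {"motion": "0 0 2 0 0 0 0.7;0 0 3 0 0 0 0.7"}}

```text
time: 10.95
eef_pos: [0.6088, 0.1775, -0.0382]
tcp_rot: [0.855, 0.519, 0.0, -0.0]
contact_force: [1.6, -0.3, 0.1]
opening: 0.701
finger_force: 0.0
```

Scaled: 0.003 m is 3, 0.002 m is 2.

Request:
{"fn": "inch_along", "kwargs": {"motion": "0 0 2 0 0 0 0.7;0 0 3 0 0 0 0.7"}}

```text
time: 11.2
eef_pos: [0.6087, 0.1775, -0.0412]
tcp_rot: [0.855, 0.519, 0.0, -0.0]
contact_force: [-0.1, -0.4, -0.3]
opening: 0.699
finger_force: 0.0
```

Request:
{"fn": "inch_along", "kwargs": {"motion": "0 0 2 0 0 0 0.7;0 0 3 0 0 0 0.7"}}

```text
time: 11.45
eef_pos: [0.609, 0.1775, -0.0429]
tcp_rot: [0.855, 0.519, 0.0, -0.0]
contact_force: [-5.1, -1.1, 9.0]
opening: 0.699
finger_force: 4.7
```

The table is touched at reported z ≈ −0.042 with opening 0.7. So the true TCP is about 33 mm higher than reported, and the waist grasp wants a reported z of about −0.010.

```bash
python3 - <<'E'
from h import *
a=YAW+.07; p=O-AX*.02-AY*.0045; p[2]=-.010; print(p); delta(p,down([np.cos(a),np.sin(a),0]))
E
```

```text
[ 0.46982662 -0.09543144 -0.01      ]
1 shift [-0.3063  0.0024 -0.0331] rot [-0.0005 -0.0007 -0.0649]
-1 shift [-0.3063  0.0024 -0.0331] rot [-1.1000e-03  8.0000e-04  3.0767e+00]
```

Scaled: -0.3063 m is -306.3, -0.265 m is -265, -0.065 rad is -0.26.

Request:
{"fn": "inch_along", "kwargs": {"motion": "0 0 -60 0 0 0 0.7;0 0 -120 0 0 0 0.7;-30 0 -150 0 0 -0.08 0.7;-90 0 -150 0 0 -0.16 0.7;-150 1 -150 0 0 -0.26 0.7;-210 2 -150 0 0 -0.26 0.7;-265 2.4 -150 0 0 -0.26 0.7;-306.3 2.4 -150 0 0 -0.26 0.7;-306.3 2.4 -150 0 0 -0.26 0.7;-306.3 2.4 -150 0 0 -0.26 0.7"}}

```text
time: 12.7
eef_pos: [0.4698, -0.0954, 0.1057]
tcp_rot: [0.838, 0.546, 0.001, -0.0]
contact_force: [0.3, 0.9, 0.8]
opening: 0.697
finger_force: 0.0
```

```bash
python3 - <<'E'
from h import *
import cv2
a=YAW+.07; p=O-AX*.02-AY*.0045; p[2]=-.010; delta(p,down([np.cos(a),np.sin(a),0])); print(ctrl.get_state()["qpos"])
E
```

```text
1 shift [-0.0002  0.      0.1157] rot [ 0.0004 -0.0016 -0.0005]
-1 shift [-0.0002  0.      0.1157] rot [-2.6000e-03 -7.0000e-04  3.1411e+00]
[-4.13452014e-01 -5.84360860e-02  2.12329049e+00  1.84448302e-03
  1.07629757e+00  6.43038861e-04]
```

Request:
{"fn": "inch_along", "kwargs": {"motion": "0 0 50 0 0 0 0.7;0 0 85 0 0 0 0.7;0 0 100 0 0 0 0.7;0 0 110 0 0 0 0.7;0 0 115 0 0 0 0.7;0 0 115 0 0 0 0.7"}}

```text
time: 13.45
eef_pos: [0.4704, -0.0956, -0.0088]
tcp_rot: [0.837, 0.547, 0.001, 0.0]
contact_force: [-0.1, -0.0, 0.6]
opening: 0.703
finger_force: 0.0
```

Request:
{"fn": "inch_along", "kwargs": {"motion": "0 0 0 0 0 0 0.5;0 0 0 0 0 0 0.3;0 0 0 0 0 0 0.2;0 0 0 0 0 0 0.1;0 0 0 0 0 0 0.1;0 0 0 0 0 0 0.1", "squeeze": 60}}

```text
time: 14.2
eef_pos: [0.4703, -0.0956, -0.0085]
tcp_rot: [0.838, 0.546, 0.001, 0.0]
contact_force: [-0.8, 0.8, 6.0]
opening: 0.297
finger_force: 60.1
```

Scaled: -0.1 m is -100, -0.15 m is -150.

Request:
{"fn": "inch_along", "kwargs": {"motion": "0 0 -10 0 0 0 0.1;0 0 -30 0 0 0 0.1;0 0 -60 0 0 0 0.1;0 0 -100 0 0 0 0.1;0 0 -140 0 0 0 0.1;0 0 -150 0 0 0 0.1;0 0 -150 0 0 0 0.1;0 0 -150 0 0 0 0.1", "squeeze": 60}}

```text
time: 15.2
eef_pos: [0.4679, -0.0949, 0.1381]
tcp_rot: [0.837, 0.546, -0.001, -0.002]
contact_force: [-0.2, 0.1, -3.5]
opening: 0.295
finger_force: 59.8
```

```bash
python3 - <<'E'
from h import *
t=np.radians(30); xa=np.array([np.cos(t),0,np.sin(t)]); za=np.array([-np.sin(t),0,np.cos(t)]); z=-za
M=np.c_[xa,np.cross(z,xa),z]
w=np.array([.582,.054,.2])   # wanted waist
tcp=w+z*.019; print("true tcp",tcp)
delta(tcp-[0,0,.033],M); print("tool-axis bias version"); delta(tcp+z*.033,M)
E
```

```text
true tcp [0.5915     0.054      0.18354552]
1 shift [ 0.1861  0.0531 -0.0125] rot [-0.307   0.4651  1.1274]
-1 shift [ 0.1861  0.0531 -0.0125] rot [-0.5199 -0.3431 -1.9329]
tool-axis bias version
1 shift [ 0.1928  0.0681 -0.017 ] rot [-0.307   0.4651  1.1274]
-1 shift [ 0.1928  0.0681 -0.017 ] rot [-0.5199 -0.3431 -1.9329]
```

Request:
{"fn": "inch_along", "kwargs": {"motion": "19 6 -2 -0.12 0.184 0.452 0.1;38 12 -3 -0.244 0.372 0.9 0.1;57 18 -5 -0.368 0.56 1.352 0.1;76 24 -6 -0.492 0.744 1.804 0.1;94 30 -8 -0.612 0.932 2.256 0.1;113 36 -9 -0.736 1.116 2.704 0.1;132 42 -10 -0.86 1.304 3.156 0.1;151 48 -12 -0.984 1.488 3.608 0.1;170 54 -14 -1.104 1.676 4.06 0.1;189 60 -15 -1.228 1.86 4.508 0.1"}}

```text
time: 16.45
eef_pos: [0.599, 0.0538, 0.1526]
tcp_rot: [0.966, -0.002, 0.259, 0.0]
contact_force: [0.6, 0.5, -2.9]
opening: 0.292
finger_force: 59.5
```

Request:
{"fn": "inch_along", "kwargs": {"motion": "0 0 0 0 0 0 0.1;0 0 0 0 0 0 0.1"}}

```text
time: 16.7
eef_pos: [0.5994, 0.0531, 0.1539]
tcp_rot: [0.966, 0.001, 0.259, 0.001]
contact_force: [1.3, -0.7, -2.8]
opening: 0.295
finger_force: 59.7
```

```bash
python3 - <<'E'
from h import *
import cv2
s=cam("side");t=cam("top"); st=ctrl.get_state(); print(st["qpos"]); print(R.from_quat(st["tcp_rot"]).as_matrix().round(3))
a=cv2.resize(s[3][140:260,265:405],None,fx=4,fy=4,interpolation=2);b=cv2.resize(t[3][80:200,230:290],None,fx=4,fy=4,interpolation=2)
cv2.imwrite("pics/fin.png",np.hstack([a,b])[:,:,::-1])
E
```

```text
[-0.10569729 -0.12193757  2.16061225  0.093635    0.58116663  1.39961329]
[[ 0.865  0.     0.502]
 [ 0.001 -1.    -0.002]
 [ 0.502  0.002 -0.865]]
```

View pics/fin.png

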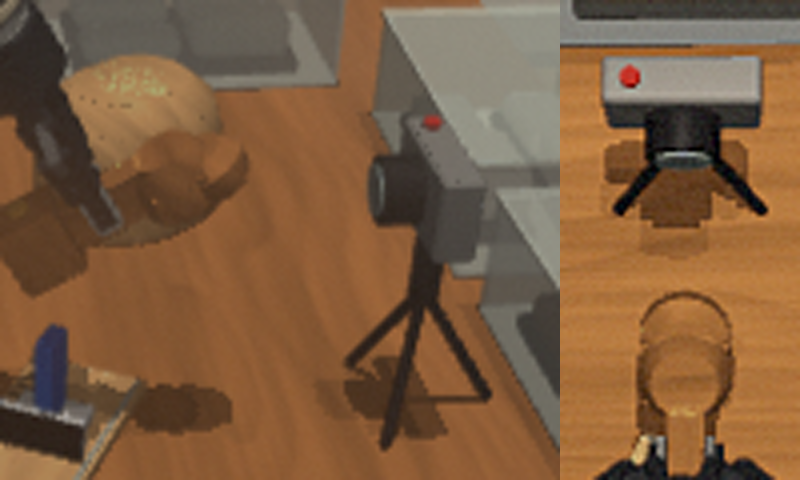

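The tree is held toe-up towards the lens. In full-image pixels the toe tip is at about (262,153) from the top and (326,181) from the side, and the near fingertip is at (292,197) from the side. I'll compare these with the target projections.

```bash
python3 - <<'E'
from h import *
from scipy.optimize import least_squares
s=cam("side");t=cam("top")
th=np.radians(30); xa=np.array([np.cos(th),0,np.sin(th)]); za=np.array([-np.sin(th),0,np.cos(th)]); w=np.array([.582,.054,.2])
for n,x,z in(("toe",.11,-.014),("toe16 sole",.11,-.03),("heel top back",-.08,.034),("waist",0,0),("toe top disc centre",.06,.018)):
    p=w+xa*x+za*z; print(n,p.round(3),"side crop",((proj(s,p)-[265,140])*4).round(0),"top crop",((proj(t,p)-[230,80])*4+[560,0]).round(0))
r=least_squares(lambda p:np.r_[proj(s,p)-[326.5,180.5],proj(t,p)-[261.4,153]],[.68,.05,.24]);print("toe triangulated",r.x,r.fun)
E
```

```text
toe [0.684 0.054 0.243] side crop [251. 141.] top crop [682. 283.]
toe16 sole [0.692 0.054 0.229] side crop [261. 157.] top crop [682. 275.]
heel top back [0.496 0.054 0.189] side crop [ -7. 216.] top crop [685. 570.]
waist [0.582 0.054 0.2  ] side crop [110. 198.] top crop [684. 443.]
toe top disc centre [0.625 0.054 0.246] side crop [171. 141.] top crop [682. 370.]
toe triangulated [0.68124642 0.05183832 0.22688981] [ 0.02254674 -0.00336864 -0.00250185  0.02099804]
```

The tree sits about 9 mm low and a few mm back, which is within tolerance. I'll nudge it, check the jaw and heel, and hand in.

Careful with the scale: shifts go in mm and turns go in units of 0.25 rad. That gives: 0.0094 m is 9.4, -0.0062 m is -6.2.

Request:
{"fn": "inch_along", "kwargs": {"motion": "5 0 -3 0 0 0 0.1;9.4 0 -6.2 0 0 0 0.1;9.4 0 -6.2 0 0 0 0.1;9.4 0 -6.2 0 0 0 0.1;9.4 0 -6.2 0 0 0 0.1"}}

```text
time: 17.52
eef_pos: [0.6054, 0.0533, 0.1656]
tcp_rot: [0.965, 0.0, 0.261, 0.001]
contact_force: [0.0, 0.2, -2.5]
opening: 0.299
finger_force: 59.7
```

```bash
python3 - <<'E'
from h import *
s=cam("side"); q=ray(s,((55+.5)/4-.5+265,(329+.5)/4-.5+140),.097); print("fin",(q-O)@AX,"jaw",(q-O)@AX-.037+.1-.15,(q-O)@AY)
print(np.abs(ctrl.get_state()["dq"]).max())
E
```

```text
fin 0.1334861606241218 jaw 0.04648616062412181 -0.0031457720856536836
0.001269770944046456
```

The side-view jaw estimate of 0.046 is near the limit, so I'll check it more precisely by comparing the fin's blue blob with the first picture.

```bash
python3 - <<'E'
from h import *
import cv2
s=cam("side"); t=cam("top")
def blob(im,x0,x1,y0,y1):
    m=im[y0:y1,x0:x1].astype(int); b=(m[...,2]>m[...,0]*1.3)&(m[...,2]>m[...,1]*1.3)&(m[...,2]>40)
    v,u=np.nonzero(b); return u.mean()+x0,v.mean()+y0,v.min()+y0,v.max()+y0,b.sum()
B=lambda n,c:(blob(cv2.imread(f"pics/{n}0.png")[:,:,::-1],*c),blob({"side":s,"top":t}[n][3],*c))
c=(255,300,205,255)
for n,c in(("side",c),("top",(240,290,190,230))):
    try:
        a,b=B(n,c); print(n,a,b); C={"side":s,"top":t}[n]
        print("shift mm",1e3*(ray(C,b[:2],.072 if n=="side" else .09)-ray(C,a[:2],.072 if n=="side" else .09))@AX)
    except Exception as e: print(n,e)
E
```

```text
side (np.float64(281.2087912087912), np.float64(224.83516483516485), np.int64(215), np.int64(234), np.int64(91)) (np.float64(277.0487804878049), np.float64(232.3577235772358), np.int64(222), np.int64(242), np.int64(123))
shift mm -42.58763612661161
top (np.float64(256.5285714285714), np.float64(205.74285714285713), np.int64(201), np.int64(211), np.int64(70)) (np.float64(284.0), np.float64(200.0), np.int64(200), np.int64(200), np.int64(1))
shift mm -64.15697281261066
```

The fin has moved about 40 mm from its start, so the jaw is at about 0.04.

```bash
python3 -c "
from plant import ctrl
print(ctrl.sign_off())"
```

```text
the job is handed in; nothing more can be done
None
```

I handed the job in at about 18 s, with no verdict returned: the jaw is shut on the shoe tree at about 0.04 m, and the tree is held still, toe up 30 degrees, within about 1–2 cm of the spot 20 cm in front of the lens by my estimate (not re-measured after the last small correction).

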